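# Close a parts tub with its nested double lid, then lift off the outer lid and hold it

## Task

Pick up the nested pair of lids by the orange handle of the inner lid, which sticks up through the black collar of the blue outer lid, lower the pair gently onto the open parts tub until both are fully seated, and let go. Then take the outer lid by its black collar and lift it straight up on its own, leaving the inner lid seated and undisturbed, and finish while still holding the outer lid level and still in the gripper, straight above the tub and at least 10 cm up from where it sat. The two lids may come apart only on the tub; leave the tub and the jar, tray and tape roll where they stand.

Things in the scene. Friction and masses are not known exactly. Their poses are not given: they have to be found in the camera images.
- tub_rim (a point): Middle of the open parts tub's mouth, at rim height, 70 mm above the table. Clear box with black rim band, 150 (x) x 110 (y) mm outside, opening 142 x 102 mm, walls 4 mm, part filled with hardware; stands loose on the table, about 2 kg. z up. The lids fit either way round (half a turn makes no difference).
- inner_handle (a point): Middle of the exposed part of the orange inner lid's handle: an upright fin 40 mm long (x), 16 mm thick (y). Point is 14 mm below its top and, nested, 14 mm above the collar's top. Starts 60 mm above the table; 48 mm above the tub's rim when the lid is seated. Lifting by this handle carries both lids. z up.
- inner_flange (a point): Centre of the underside of the inner lid's flange, 148 (x) x 108 (y) x 4 mm, 48 mm below the handle point; rests on the tub's rim when seated. Below it a hollow plug 12 mm deep, 136 x 96 mm at its top (3 mm play each side in the tub), tapering to 128 x 88 mm at its foot, on which the lids stand at the start. Inner lid about 0.22 kg.
- outer_collar (a point): Centre, half-way up, of the black collar on the blue outer lid: an upright rectangular tube 58 (x) x 34 (y) mm outside, 48 x 24 mm inside, 26 mm high. The inner handle comes up through it and stands 28 mm above its top while nested; this point is then 27 mm below the handle point. Lifting by the collar carries the outer lid only. z up.
- outer_plate (a point): Centre of the outer lid plate's top face, 13 mm below the collar point. Plate 166 (x) x 126 (y) x 4 mm; a flared skirt at its edge reaches 14 mm below this face, round the outside of the tub with 5 mm play. Nested it lies loose on the inner lid's flange (2 mm side play) and must rise 54 mm to clear the handle wholly. About 0.16 kg.
- jar_center (a point): Centre of an upright amber jar with a white cap, 56 mm across and 75 mm high: a bystander.
- tray_center (a point): Centre of a small yellow open sorting tray, 70 x 90 mm, 30 mm high: a bystander.
- tape_center (a point): Centre of a green roll of tape lying flat, 76 mm across and 24 mm high: a bystander.
Not all that is in view belongs to the job. Of the things shaped like the part that bears inner_handle, the orange one is meant.

How it is judged:
By the outcome, as a careful person would: the job done as asked, in the order asked, and still so for the second after the job is handed in, while the arm keeps its last pose, push and grip.
It also fails if it takes over 54 s, if anything falls off the work surface, if the arm or the gripper's body presses on something with over 40 N, if the wrist force passes 120 N, or if a joint passes its speed limit or range.

## Robot

A 6-joint arm with a two-finger parallel gripper is mounted at the origin on the work surface. World frame = base frame: x ahead of the robot, y to its left, z up, the work surface at z = 0. Lengths are in m, angles in degrees, forces in N, time in s.
With the tool pointing down it reaches from about 0.325 to 0.85 m from the base axis. Payload 15.5 kg.
Tool frame: the origin (TCP) lies at the very end of the fingers, on their centre line; the grasp point (between the pads) lies arm.grip_depth behind it (arm.grip_depth is the distance from the TCP to the grasp point, in m); z points along the fingers, y is the direction in which the jaws open and shut (so a half turn about z gives the same grasp; the last joint's range is limited). The gripper opens to 91 mm and grips with 3 to 60 N. Pads are 32 mm wide; open, the fingers measure 118 mm over their backs; the gripper's body (76 mm by 178 mm) begins 60 mm behind the grasp point.
Start: joints at [-82.764, 28.281, 77.091, -0, 74.628, -5.472], TCP at [0.137, -0.61, 0.214] pointing down, gripper open.
Joint ranges: [-166.48, 166.48], [-47.26, 123.95], [12.59, 153.08], [-70.14, 250.14], [6.76, 159.57], [-176.63, 176.63]. Speed limits (degrees/s): [108.29, 108.29, 147.25, 172.46, 172.46, 172.46].

## Interface

Orientations are given as a 3x3 rotation matrix whose columns are the frame's x, y, z axes.
In Python, from rig import arm gives the robot as it stands. Calls block until the motion is done:
- arm.move_to(position, orientation): joint-space move of the TCP to a pose.
- arm.move_l(position, orientation=None, feed=0.15): straight line of the TCP; orientation=None keeps the orientation; feed is the mean speed in m/s.
- arm.move_joints(angles): joint-space move.
- arm.grip(opening): finger opening in m; the grip force is fixed at half the most; returns when the fingers have stopped.
- arm.sleep(seconds).
- arm.solve_ik(position, orientation): joint angles nearest the present ones, or None.
- arm.snapshot(name): name is "scene" or "side" or "wrist"; returns the picture (384x512x3 uint8, red, green, blue); there is no depth.
- arm.get_calibration(name): a dict with "intrinsics" (3x3 intrinsics, pixels), "cam_to_world" (4x4, takes a point from camera to world coordinates). Camera axes: x right, y down, z forward; pixel columns grow to the right and rows downward; lengths in m; the calibration is good to about 2 mm. A picture is of the moment at which its call begins: read the wrist's pose just before it. get_calibration takes no time and is no camera call; for the wrist camera it gives the pose at the moment of the call.
A pose or a line that the arm cannot do raises arm.Unreachable and nothing moves.
- arm.sign_off(): hands the job in, once; it reports no verdict.
Readings, each from a call of its own:
- arm.current_t(): time.
- arm.current_joint_positions(): joint angles.
- arm.current_dq(): joint speeds.
- arm.current_tau(): joint torques, N m.
- arm.current_ee_pos(): TCP position.
- arm.current_tool_rot(): TCP orientation.
- arm.current_force(): force on the tool from outside, world axes, zero at the start.
- arm.current_torque(): the same for the moment, N m.
- arm.current_width(): finger opening in m.
Only numpy, scipy, OpenCV 4.12 (cv2) and the standard library are available. Lean on these libraries where they do the work, as an engineer would, in place of code of your own. Each camera call takes 0.05 s, during which the arm holds its last target.

## Working session

There is one attempt and no reset: what is moved stays moved. The work goes in short steps, each a Python script; the robot and the scene stay as the last script left them, time stands still between calls to the robot, and variables do not carry over. Pictures are saved under pics/ and viewed, and the job is handed in when it is done.

```bash
mkdir -p pics; python3 - <<'E'
from rig import arm
import cv2,numpy as np
for n in("scene","side","wrist"):
    im=arm.snapshot(n); cv2.imwrite(f"pics/a_{n}.png",im[:,:,::-1])
    c=arm.get_calibration(n); print(n,np.round(c["intrinsics"],1).tolist(),np.round(c["cam_to_world"],3).tolist())
print(arm.grip_depth,arm.current_t(),arm.current_tool_rot().round(3))
E
```

```text
scene [[449.8, 0.0, 259.3], [0.0, 449.8, 193.5], [0.0, 0.0, 1.0]] [[-0.701, 0.51, -0.498, 1.082], [0.713, 0.501, -0.491, 0.587], [-0.001, -0.699, -0.715, 0.849], [0.0, 0.0, 0.0, 1.0]]
side [[418.1, 0.0, 250.1], [0.0, 418.1, 183.8], [0.0, 0.0, 1.0]] [[-0.813, -0.374, 0.446, 0.12], [-0.582, 0.536, -0.612, 0.658], [-0.01, -0.757, -0.653, 0.709], [0.0, 0.0, 0.0, 1.0]]
wrist [[266.5, 0.0, 254.5], [0.0, 266.5, 192.0], [0.0, 0.0, 1.0]] [[0.22, -0.946, -0.238, 0.203], [-0.976, -0.213, -0.053, -0.594], [-0.001, 0.244, -0.97, 0.385], [0.0, 0.0, 0.0, 1.0]]
0.0188 0.15 [[ 0.976  0.22  -0.   ]
 [ 0.22  -0.976  0.001]
 [ 0.    -0.001 -1.   ]]
```

View pics/a_scene.png

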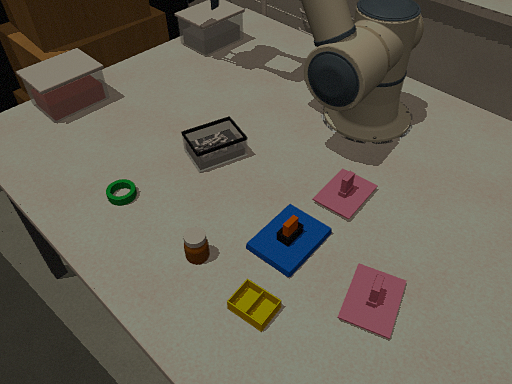

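View pics/a_side.png

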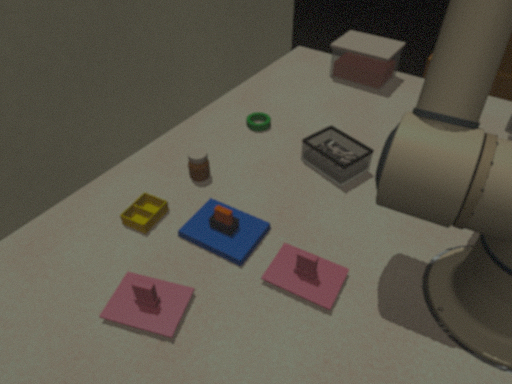

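View pics/a_wrist.png

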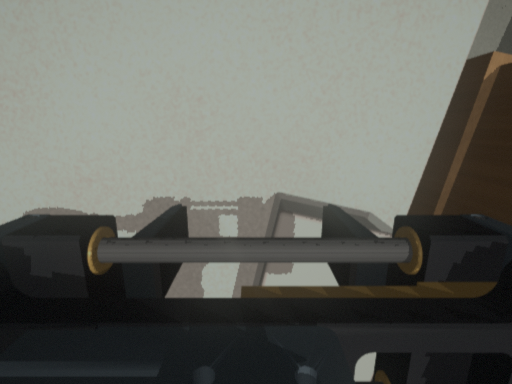

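The scene shows three handle-like fins. The orange one is in the blue lid at scene (291,226) / side (223,215). The two pink decoys are at (346,184) and (377,290). I choose the orange one. The tub is at (215,140), the jar at (196,248), the tray at (254,304) and the tape at (121,192). Next I'll take close crops.

```bash
python3 - <<'E'
import cv2
for n,(x,y,w,h),o in [("scene",(240,200,100,75),"lid"),("scene",(170,110,90,66),"tub"),("side",(172,192,106,78),"lid"),("side",(292,118,88,66),"tub")]:
    im=cv2.imread(f"pics/a_{n}.png")[y:y+h,x:x+w]
    im=cv2.resize(im,None,fx=7,fy=7,interpolation=cv2.INTER_CUBIC)
    for k in range(0,w,10):
        cv2.putText(im,str(x+k),(k*7,10),0,.35,(0,255,255),1); cv2.line(im,(k*7,12),(k*7,18),(0,255,255),1)
    for k in range(0,h,10):
        cv2.putText(im,str(y+k),(0,k*7+4),0,.35,(0,255,255),1); cv2.line(im,(24,k*7),(30,k*7),(0,255,255),1)
    cv2.imwrite(f"pics/b_{n}_{o}.png",im)
E
```

```text
(no output)
```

View pics/b_scene_lid.png

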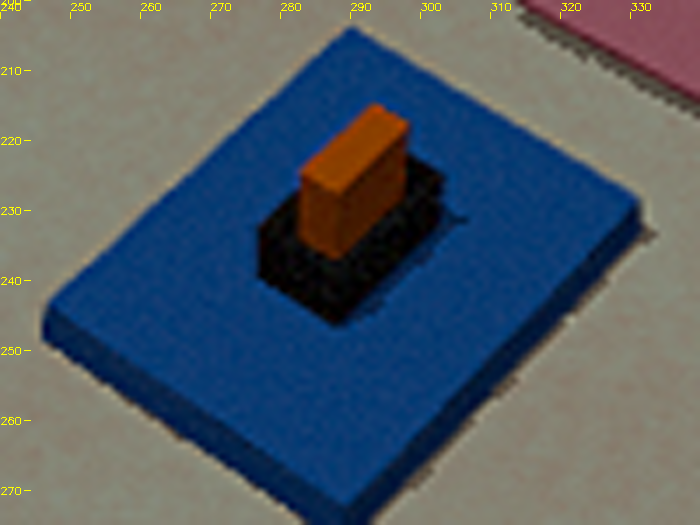

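View pics/b_scene_tub.png

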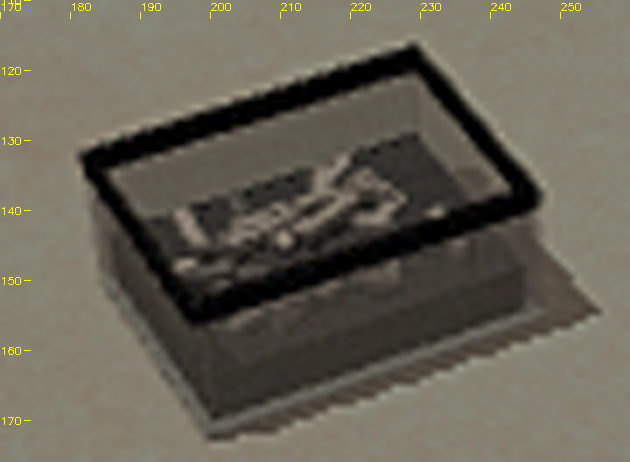

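View pics/b_side_lid.png

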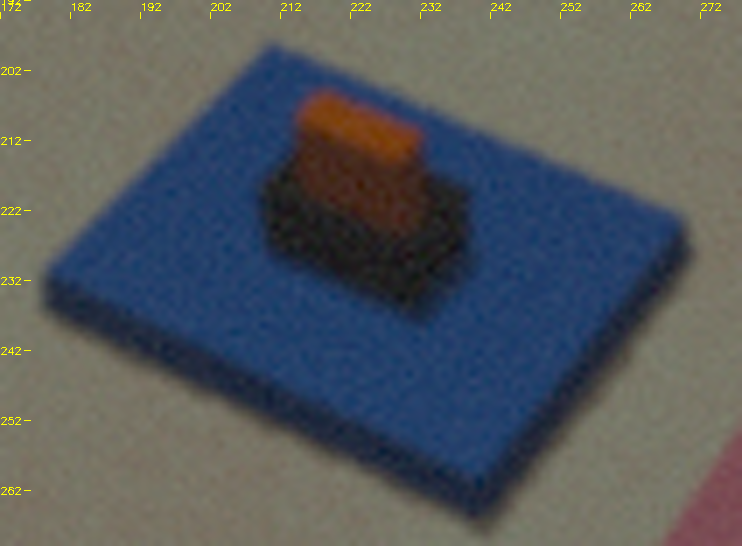

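View pics/b_side_tub.png

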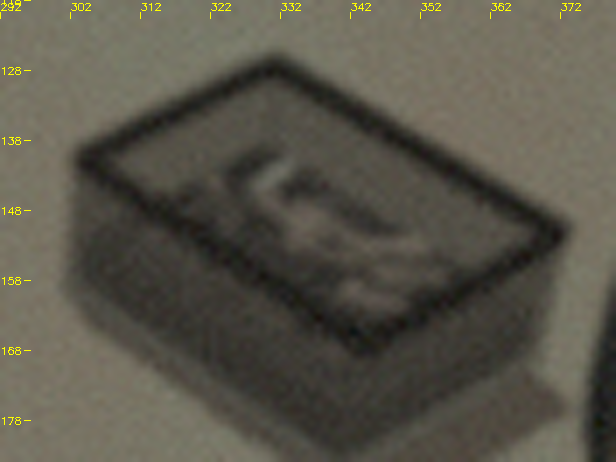

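```bash
cat >h.py <<'E'
from rig import arm
import numpy as np,cv2
from scipy.optimize import least_squares
def proj(P,c):
    K,T=np.array(c["intrinsics"]),np.array(c["cam_to_world"])
    q=(np.atleast_2d(P)-T[:3,3])@T[:3,:3]; q=q@K.T
    return q[:,:2]/q[:,2:]
def fit(obs,x0):
    # obs: list (calib, lx, ly, z, corner pixels [4 of order ++,-+,--,+-; None ok])
    def f(p):
        r=[]
        for c,lx,ly,z,px in obs:
            for (sx,sy),u in zip([(1,1),(-1,1),(-1,-1),(1,-1)],px):
                if u is None: continue
                a,b=sx*lx/2,sy*ly/2; cs,s=np.cos(p[2]),np.sin(p[2])
                r+=list(proj([p[0]+cs*a-s*b,p[1]+s*a+cs*b,z],c)[0]-u)
        return np.array(r)
    s=least_squares(f,x0,loss="soft_l1"); return s.x,f(s.x).reshape(-1,2)
def back(u,c,z):
    K,T=np.array(c["intrinsics"]),np.array(c["cam_to_world"])
    d=T[:3,:3]@np.linalg.solve(K,[*u,1]); return T[:3,3]+d*(z-T[2,3])/d[2]
E
python3 - <<'E'
from h import *
C=arm.get_calibration("scene");S=arm.get_calibration("side")
D={"plate":(.166,.126,.020,[(289.5,204),(246.5,243.5),(289.5,271),(331,228)],[(269.5,223),(241.5,259.5),(178.5,231.5),(210,198.3)]),
"handle":(.04,.016,.074,[(293.7,215),(283,224.5),(288.5,227.5),(298.3,217.5)],[(232.3,210.3),(229.5,215),(214.5,210),(217.5,205)]),
"tub":(.15,.11,.070,[(182,132),(229,116.5),(247,137.5),(198,155)],[(330,126),(303,140),(343.5,168),(372.5,150.5)])}
for k,(lx,ly,z,a,b) in D.items():
    for nm,c,pts in(("sc",C,a),("si",S,b)):
        print(k,nm,[back(u,c,z)[:2].round(3).tolist() for u in pts])
for nm,c,u,z in (("jar",C,(196,239),.075),("tray",C,(254,304),.02),("tape",C,(121,190),.02)): print(nm,back(u,c,z).round(3))
E
```

```text
plate sc [[0.478, 0.098], [0.641, 0.11], [0.629, 0.233], [0.467, 0.221]]
plate si [[0.475, 0.098], [0.464, 0.22], [0.627, 0.237], [0.639, 0.112]]
handle sc [[0.536, 0.16], [0.575, 0.161], [0.572, 0.176], [0.535, 0.172]]
handle si [[0.534, 0.157], [0.53, 0.172], [0.566, 0.178], [0.571, 0.162]]
tub sc [[0.519, -0.271], [0.378, -0.231], [0.409, -0.124], [0.552, -0.164]]
tub si [[0.517, -0.267], [0.544, -0.166], [0.404, -0.119], [0.375, -0.226]]
jar [0.74  0.054 0.075]
tray [0.741 0.235 0.02 ]
tape [ 0.747 -0.248  0.02 ]
```

Both cameras agree to about 4 mm:
- **Lid:** near (0.553, 0.166), yaw about +4.5°.
- **Tub:** near (0.462, -0.196), yaw about -16°.

I'll refine both with the wrist camera on the way.

```bash
cat >>h.py <<'E'
def R(deg):
    c,s=np.cos(np.radians(deg)),np.sin(np.radians(deg))
    return np.array([[c,s,0],[s,-c,0],[0,0,-1.]])
def snap(n,name):
    c=arm.get_calibration(n); im=arm.snapshot(n)
    cv2.imwrite(f"pics/{name}.png",im[:,:,::-1]); np.savez(f"pics/{name}.npz",K=c["intrinsics"],T=c["cam_to_world"])
def cal(name):
    d=np.load(f"pics/{name}.npz"); return {"intrinsics":d["K"],"cam_to_world":d["T"]}
E
python3 - <<'E'
from h import *
arm.move_to([.455,-.196,.27],R(-16)); arm.sleep(.2); snap("wrist","w_tub")
arm.move_to([.547,.166,.20],R(4.5)); arm.sleep(.2); snap("wrist","w_lid")
print(arm.current_t(),arm.current_joint_positions().round(1),arm.current_force().round(2))
for n in("w_tub","w_lid"):
    cv2.imwrite(f"pics/{n}_x.png",cv2.resize(cv2.imread(f"pics/{n}.png"),(800,600),interpolation=cv2.INTER_CUBIC))
E
```

```text
3.9667 [10.8 24.8 85.8 -0.  69.4 96.4] [ 0.58 -0.17  0.28]
```

View pics/w_tub_x.png

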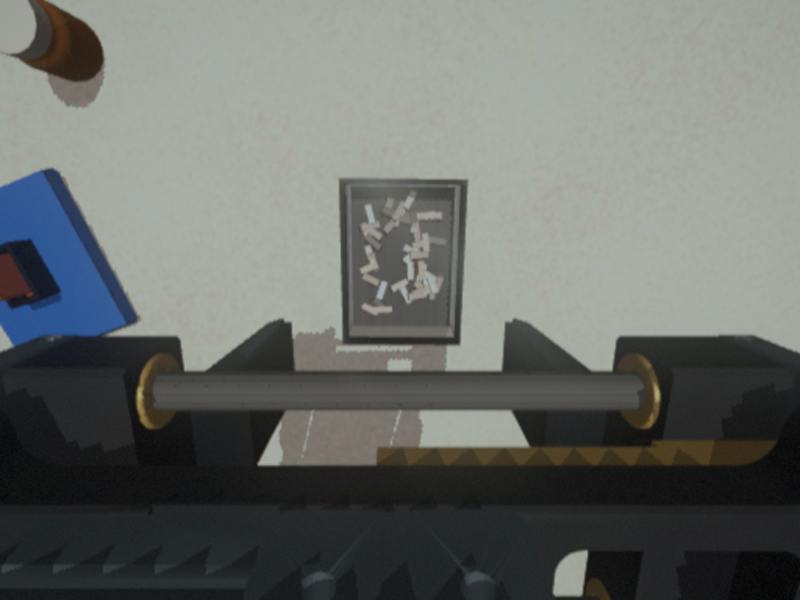

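View pics/w_lid_x.png

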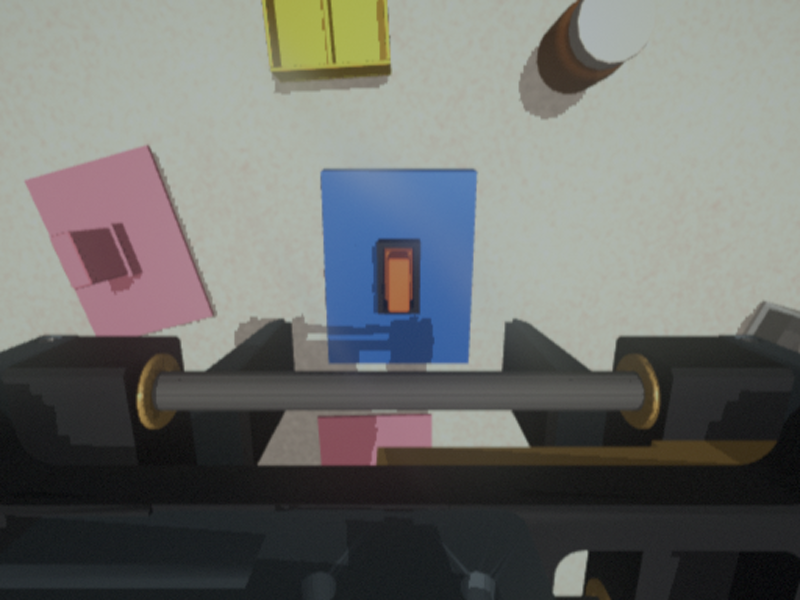

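```bash
python3 - <<'E'
import cv2
for n,(x,y,w,h) in [("w_tub",(210,108,100,116)),("w_lid",(200,100,110,136))]:
    im=cv2.resize(cv2.imread(f"pics/{n}.png")[y:y+h,x:x+w],None,fx=4.4,fy=4.4,interpolation=cv2.INTER_CUBIC)
    im=cv2.convertScaleAbs(im,alpha=1.5,beta=15)
    for k in range(0,w,10): cv2.putText(im,str(x+k),(int(k*4.4),8),0,.3,(0,0,255),1)
    for k in range(0,h,10): cv2.putText(im,str(y+k),(0,int(k*4.4)+4),0,.3,(0,0,255),1)
    cv2.imwrite(f"pics/{n}_c.png",im)
E
```

```text
(no output)
```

View pics/w_tub_c.png

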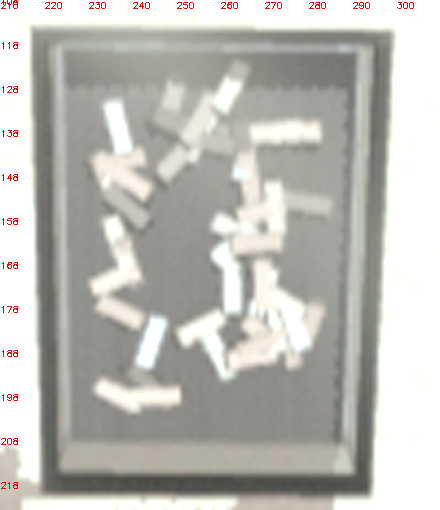

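View pics/w_lid_c.png

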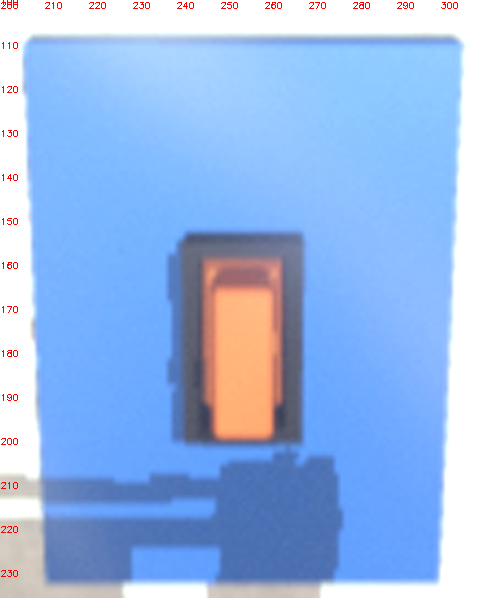

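```bash
python3 - <<'E'
from h import *
C=arm.get_calibration("scene");S=arm.get_calibration("side");T=cal("w_tub");L=cal("w_lid")
P=[(C,.166,.126,.02,[(289.5,271),None,None,None])]
wp=(L,.166,.126,.02,[(205,109),(209,232),(298,232),(302.5,109)])
wh=(L,.04,.016,.074,[(248.4,165.2),(248.4,199.8),(262.3,199.8),(262.3,165.2)])
wt=(T,.15,.11,.07,[(217,114.4),(219.8,220),(294,220),(299.3,115)])
# ++,-+,--,+-
cp=(C,.166,.126,.02,[(289.5,271),(246.5,243.5),(289.5,204),(331,228)])
cp=(C,.166,.126,.02,[(289.5,271),(331,228),(289.5,204),(246.5,243.5)])
def show(n,o,x0):
    x,r=fit(o,x0); print(n,(x[:2]*1000).round(1),np.degrees(x[2]).round(2),np.abs(r).max().round(2))
x0=[.553,.166,.08]
show("plate w",[wp],x0);show("handle w",[wh],x0);show("tub w",[wt],[.46,-.196,-.28])
# C: world corners -> ++ (.629,.233),-+(.467,.221),--(.478,.098),+-(.641,.11)
pc=(C,.166,.126,.02,[(289.5,271),(331,228) ,(289.5,204),(246.5,243.5)])
ps=(S,.166,.126,.02,[(178.5,231.5),(241.5,259.5),(269.5,223),(210,198.3)])
show("plate c",[pc],x0);show("plate s",[ps],x0);show("plate all",[pc,ps,wp],x0)
tc=(C,.15,.11,.07,[(198,155),(247,137.5),(229,116.5),(182,132)])
ts=(S,.15,.11,.07,[(303,140),(343.5,168),(372.5,150.5),(330,126)])
y0=[.46,-.196,-.28]
show("tub c",[tc],y0);show("tub s",[ts],y0);show("tub all",[tc,ts,wt],y0)
E
```

```text
plate w [551.2 166.6] 4.32 1.35
handle w [551.  164.4] 4.43 0.18
tub w [ 459.5 -202.7] -16.49 0.55
plate c [553.5 165.5] 4.71 1.31
plate s [551.2 166.6] 5.36 1.0
plate all [551.5 166.3] 4.54 1.35
tub c [ 464.4 -197.5] -15.79 0.51
tub s [ 460.4 -194.2] -16.41 1.73
tub all [ 460.2 -201.8] -16.4 1.95
```

```bash
python3 - <<'E'
from h import *
arm.move_l([.552,.1657,.11],R(4.5))
arm.move_l([.552,.1657,.0500],feed=.06)
f0=arm.current_force(); snap("side","g0_side"); snap("wrist","g0_w")
arm.grip(.0)
snap("scene","g1_scene"); snap("side","g1_side"); snap("wrist","g1_w")
print(arm.current_t(),arm.current_width(),arm.current_ee_pos(),f0.round(2),arm.current_force().round(2))
a=[cv2.resize(cv2.imread(f"pics/{n}.png"),(400,300)) for n in("g0_side","g0_w","g1_side","g1_w")]
cv2.imwrite("pics/g.png",np.vstack([np.hstack(a[:2]),np.hstack(a[2:])]))
E
```

```text
7.25 0.015478288853105392 [0.55199992 0.16571028 0.04999286] [-0.2  -0.28  0.15] [ 0.02 -1.11  0.91]
```

View pics/g.png

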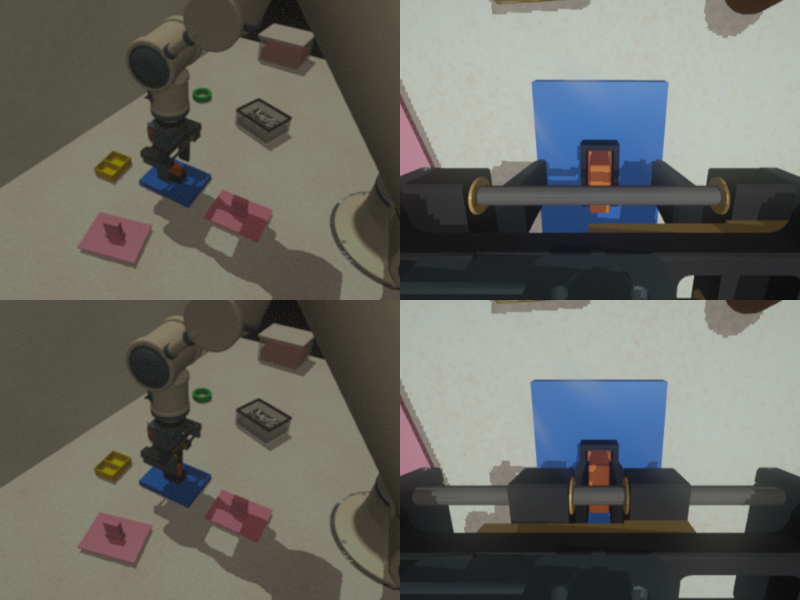

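The handle is gripped (width 15.5 mm) between the fingers, which are clear of the collar. I'll lift and hover above the tub.

```bash
python3 - <<'E'
from h import *
arm.move_l([.552,.1657,.075],feed=.04); arm.sleep(.3); print(arm.current_force().round(2),arm.current_width())
snap("scene","l1_scene"); snap("side","l1_side")
arm.move_l([.552,.1657,.24],feed=.15)
arm.move_l([.461,-.1985,.24],R(-16.3),feed=.2)
arm.move_l([.461,-.1985,.17],feed=.1); arm.sleep(.3)
for n in("scene","side","wrist"): snap(n,"h_"+n)
print(arm.current_t(),arm.current_force().round(2),arm.current_width())
for n in("scene","side"):
    im=cv2.imread(f"pics/h_{n}.png"); x,y,w,h=(160,60,130,110) if n=="scene" else (270,70,130,120)
    cv2.imwrite(f"pics/h_{n}_c.png",cv2.resize(im[y:y+h,x:x+w],None,fx=5,fy=5,interpolation=cv2.INTER_CUBIC))
a=[cv2.resize(cv2.imread(f"pics/{n}.png"),(400,300)) for n in("l1_scene","l1_side","h_wrist","h_scene")]
cv2.imwrite("pics/h.png",np.vstack([np.hstack(a[:2]),np.hstack(a[2:])]))
E
```

```text
[-0.74  0.31 -4.57] 0.01569401349732685
13.0 [-0.37 -0.47 -4.28] 0.015890064002295114
```

View pics/h.png

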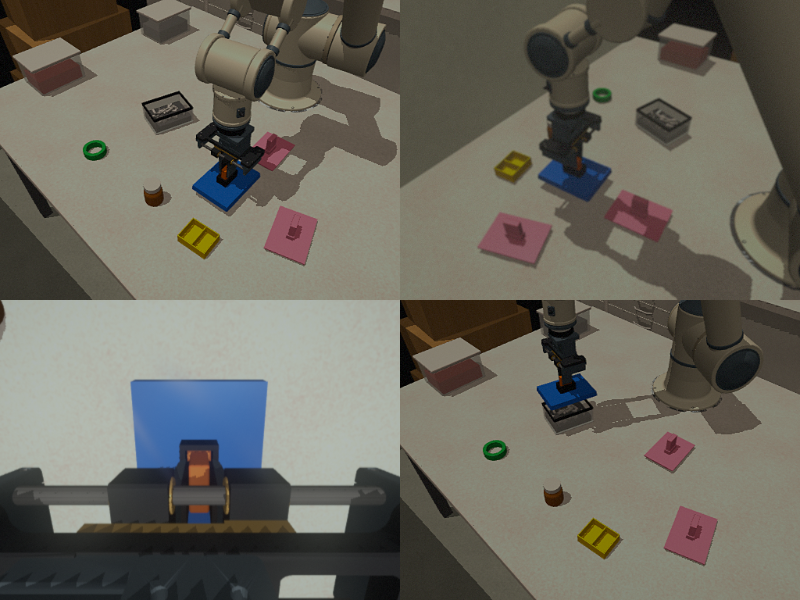

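View pics/h_scene_c.png

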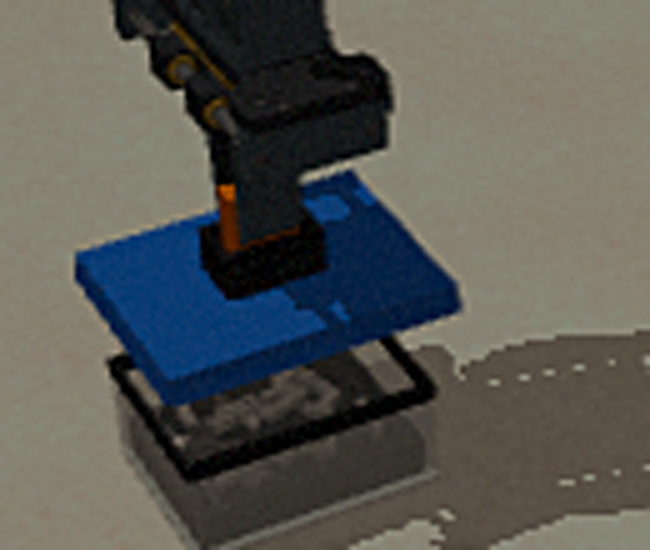

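View pics/h_side_c.png

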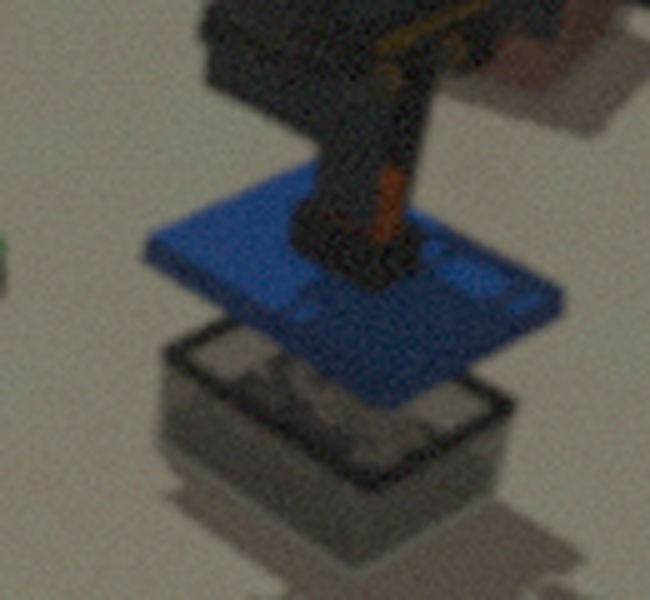

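```bash
python3 - <<'E'
from h import *
C=cal("h_scene");S=cal("h_side")
def show(n,o,x0):
    x,r=fit(o,x0); print(n,(x[:2]*1000).round(1),np.degrees(x[2]).round(2),r.round(1).tolist())
y0=[.46,-.196,-.28]
show("lid c",[(C,.166,.126,.14,[(193.6,136.2),(252,117.4),(230.4,94.4),(175.4,111.6)])],y0)
show("lid s",[(S,.166,.126,.14,[(300,118),(347.6,147),(382,128.6),None])],y0)
print("true tcp",arm.current_ee_pos())
tc=(C,.15,.11,.07,[(198,155),(247,137.5),(229,116.5),(182,132)])
ts=(S,.15,.11,.07,[(303,140),(343.5,168),(372.5,150.5),(330,126)])
show("tub c",[tc],y0);show("tub s",[ts],y0)
# predicted tub overlays for two candidates
for n,c,o in(("scene",C,(160,60)),("side",S,(270,70))):
    im=cv2.resize(cv2.imread(f"pics/a_{n}.png")[o[1]:o[1]+120,o[0]:o[0]+130],None,fx=6,fy=6,interpolation=cv2.INTER_CUBIC)[240 if n=="scene" else 240:]
    for p,col in(((.4595,-.2027),(0,0,255)),((.462,-.196),(0,255,0))):
      for lx,ly in((.15,.11),(.142,.102)):
        a=np.radians(-16.4);M=np.array([[np.cos(a),-np.sin(a)],[np.sin(a),np.cos(a)]])
        P=[[*(np.array(p)+M@[sx*lx/2,sy*ly/2]),.07] for sx,sy in((1,1),(-1,1),(-1,-1),(1,-1))]
        q=((proj(P,c)-o+.5)*6-[0,240]).astype(int); cv2.polylines(im,[q],True,col,1)
    cv2.imwrite(f"pics/ov_{n}.png",im)
E
```

```text
lid c [ 463.8 -194.9] -16.35 [[0.2, 0.5], [-0.2, 0.1], [0.1, -0.2], [-0.2, -0.5]]
lid s [ 459.8 -192.8] -16.77 [[-1.3, -0.6], [0.1, 0.3], [0.9, -0.1]]
true tcp [ 0.46103994 -0.19853321  0.17014189]
tub c [ 464.4 -197.5] -15.79 [[-0.3, -0.2], [0.5, -0.4], [0.4, 0.1], [-0.5, 0.4]]
tub s [ 460.4 -194.2] -16.41 [[-1.7, 0.1], [0.1, -0.4], [0.5, 0.3], [0.2, -0.2]]
```

View pics/ov_scene.png

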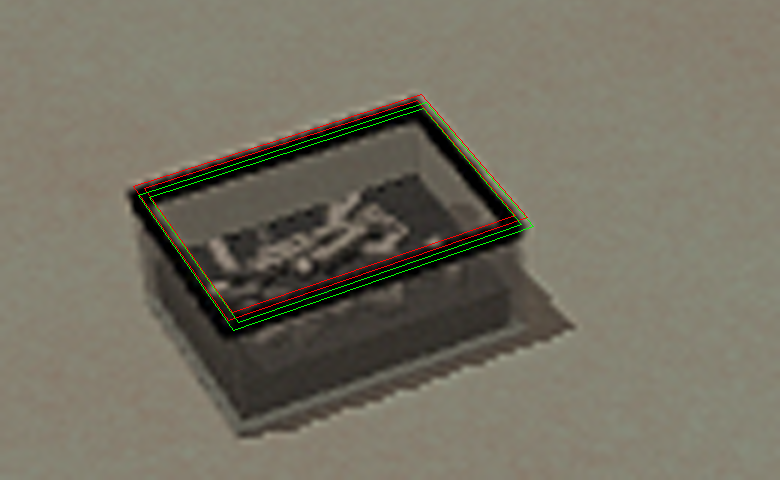

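View pics/ov_side.png

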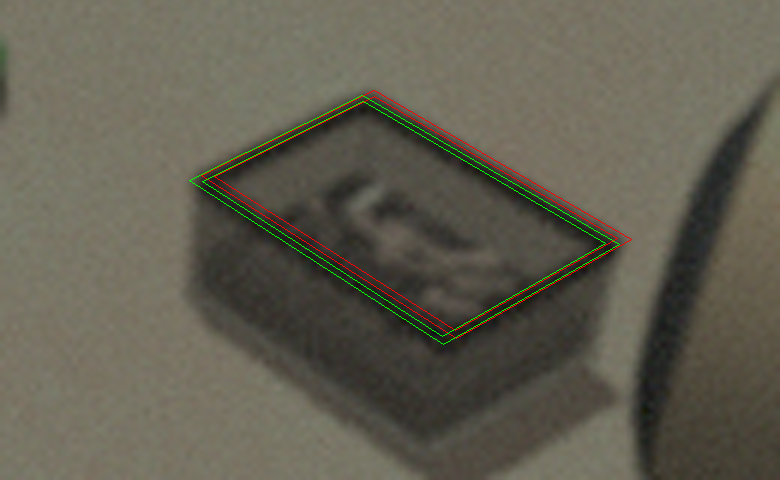

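Measured in the same camera, the tub lies about (+0.6, -2) mm from the held lids. I'll target (0.4613, -0.2005) and lower with force checks.

```bash
python3 - <<'E'
from h import *
x,y=.4613,-.2005
arm.move_l([x,y,.17],R(-16.4)); arm.move_l([x,y,.125],feed=.08); arm.sleep(.2)
b=arm.current_force(); print(b.round(2))
z=.125
while z>.1062:
    z-=.001 if z<.1135 else .002
    arm.move_l([x,y,z],feed=.03); arm.sleep(.03); d=arm.current_force()-b
    print(round(z,4),d.round(2))
    if d[2]>4 or np.hypot(d[0],d[1])>5: break
for n in("scene","side","wrist"): snap(n,"p_"+n)
print(arm.current_t(),arm.current_ee_pos())
for n in("scene","side"):
    im=cv2.imread(f"pics/p_{n}.png"); xx,yy,w,h=(160,80,110,100) if n=="scene" else (280,90,120,110)
    cv2.imwrite(f"pics/p_{n}_c.png",cv2.resize(im[yy:yy+h,xx:xx+w],None,fx=5,fy=5,interpolation=cv2.INTER_CUBIC))
E
```

```text
[ 0.42  0.23 -5.08]
0.123 [-0.71 -0.14  1.56]
0.121 [-1.14 -0.4   1.32]
0.119 [-0.45  0.46  1.16]
0.117 [-0.63  0.04  1.55]
0.115 [-1.1   0.5   1.41]
0.113 [-0.41 -0.19  1.41]
0.112 [-0.92 -0.72  1.05]
0.111 [-0.03  0.56  0.61]
0.11 [-0.52  0.78  1.28]
0.109 [-0.44 -1.8   1.54]
0.108 [-0.57 -0.06  1.27]
0.107 [-3.4   0.71 13.17]
17.7083 [ 0.46140585 -0.20058183  0.10748029]
```

View pics/p_scene_c.png

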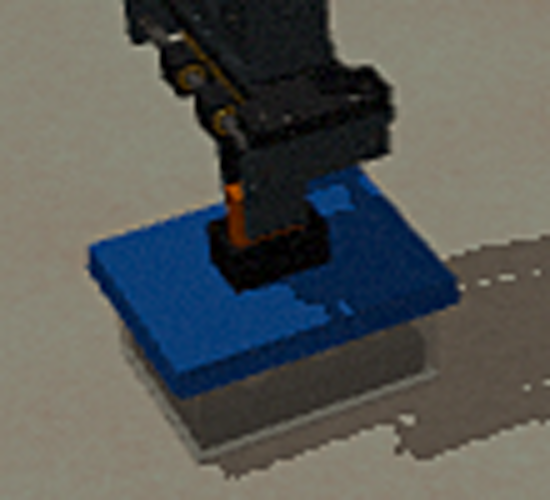

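View pics/p_side_c.png

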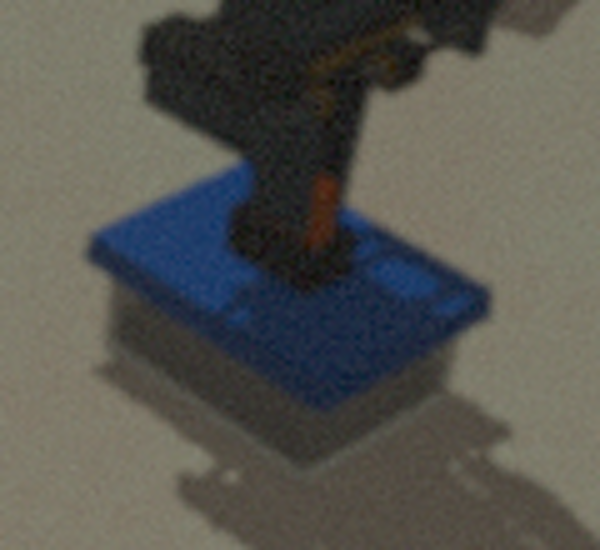

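The pair seated at the expected height (contact at TCP z = 0.1075) with no earlier contact. I'll release and check.

```bash
python3 - <<'E'
from h import *
x,y=.4613,-.2005
arm.move_l([x,y,.1078],feed=.03)
arm.grip(.070); arm.sleep(.2)
print(arm.current_force().round(2),arm.current_width(),arm.current_t())
for n in("scene","side","wrist"): snap(n,"r_"+n)
w=cv2.resize(cv2.imread("pics/r_wrist.png")[90:250,150:360],None,fx=3.6,fy=3.6,interpolation=cv2.INTER_CUBIC)
cv2.imwrite("pics/r_w_c.png",cv2.convertScaleAbs(w,alpha=1.6,beta=10))
a=[cv2.resize(cv2.imread(f"pics/r_{n}.png")[yy:yy+h,xx:xx+wd],(400,360),interpolation=cv2.INTER_CUBIC) for n,(xx,yy,wd,h) in(("scene",(160,80,110,99)),("side",(280,90,110,99)))]
cv2.imwrite("pics/r_c.png",np.hstack(a))
E
```

```text
[0.25 0.83 0.73] 0.07024495449127968 19.0917
```

View pics/r_w_c.png

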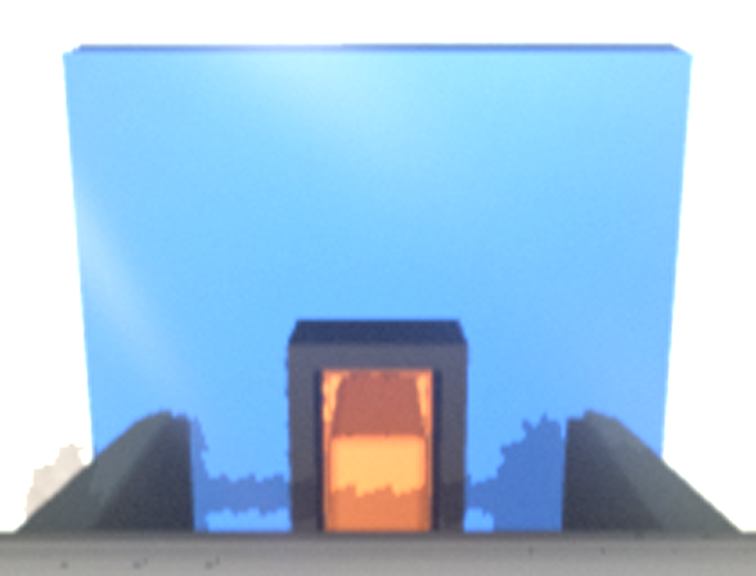

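View pics/r_c.png

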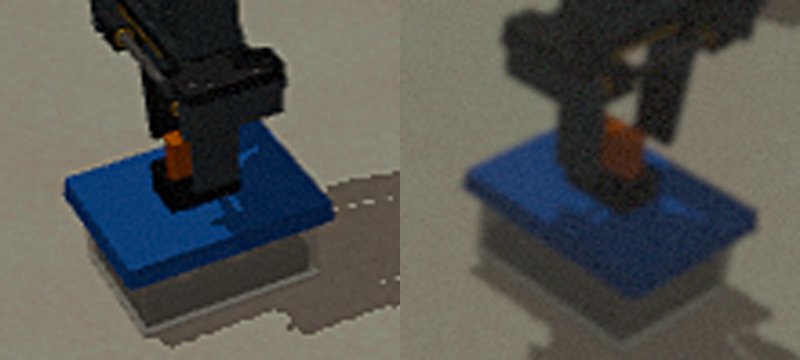

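Collar, handle and finger gap are all centred at crop column 378. I'll lower onto the collar, grip and lift.

```bash
python3 - <<'E'
from h import *
x,y=.4613,-.2005
arm.move_l([x,y,.084],feed=.05); print(arm.current_force().round(2))
arm.grip(0.0); arm.sleep(.2)
print("w",arm.current_width(),arm.current_force().round(2)); snap("wrist","c_w")
for z in(.088,.094,.105,.125):
    arm.move_l([x,y,z],feed=.04); print(z,arm.current_force().round(2),arm.current_width())
snap("scene","c_scene");snap("side","c_side")
print(arm.current_t())
a=[cv2.resize(cv2.imread(f"pics/c_{n}.png")[yy:yy+h,xx:xx+wd],(400,360),interpolation=cv2.INTER_CUBIC) for n,(xx,yy,wd,h) in(("scene",(160,70,121,109)),("side",(280,70,132,119)))]
cv2.imwrite("pics/c_c.png",np.hstack(a))
E
```

```text
[ 0.96  0.24 -0.21]
w 0.03383897658281788 [-0.77 -0.47  4.08]
0.088 [ 0.22 -0.29 -1.33] 0.033681894943049184
0.094 [-0.13  0.05 -2.67] 0.033875003845786504
0.105 [ 0.4   0.21 -1.93] 0.03401649943600471
0.125 [-0.05  0.49 -1.67] 0.033840100522666096
22.4833
```

View pics/c_c.png

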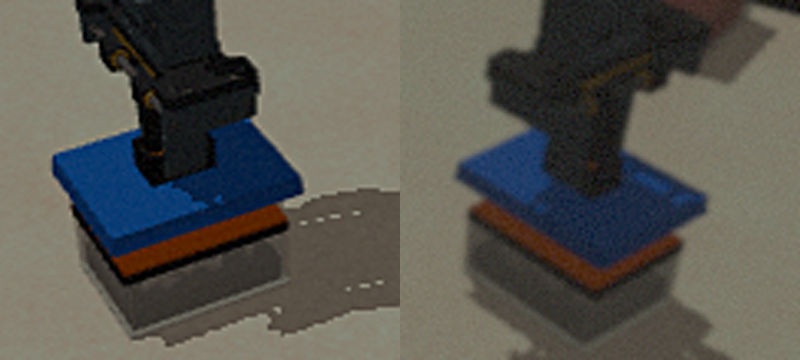

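Only the outer lid is rising (about 1.7 N), and the inner lid stays on the rim. I'll finish the lift.

```bash
python3 - <<'E'
from h import *
x,y=.4613,-.2005
arm.move_l([x,y,.215],feed=.06); arm.sleep(.8)
print(arm.current_force().round(2),arm.current_width(),arm.current_ee_pos().round(4),arm.current_t(),np.abs(arm.current_dq()).max())
snap("scene","f_scene");snap("side","f_side")
a=[cv2.resize(cv2.imread(f"pics/f_{n}.png")[yy:yy+h,xx:xx+wd],(400,400),interpolation=cv2.INTER_CUBIC) for n,(xx,yy,wd,h) in(("scene",(150,35,140,140)),("side",(272,40,140,140)))]
cv2.imwrite("pics/f_c.png",np.hstack(a))
cv2.imwrite("pics/f_all.png",np.hstack([cv2.resize(cv2.imread(f"pics/f_{n}.png"),(400,300)) for n in("scene","side")]))
E
```

```text
[ 0.38  0.14 -0.84] 0.033999657312115135 [ 0.4613 -0.2005  0.215 ] 24.9333 0.0826591079692458
```

View pics/f_c.png

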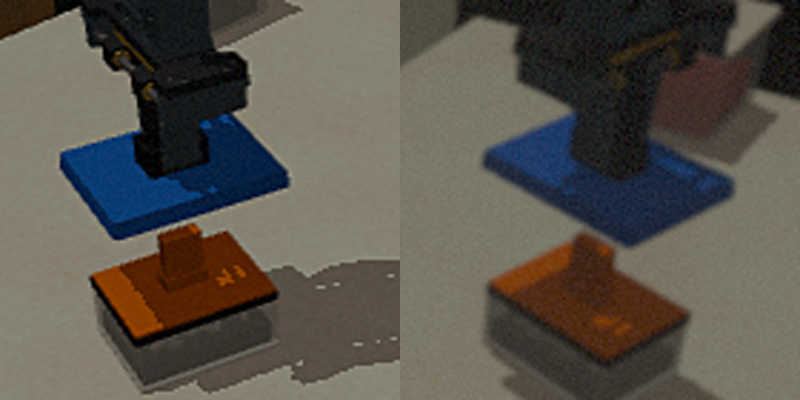

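View pics/f_all.png

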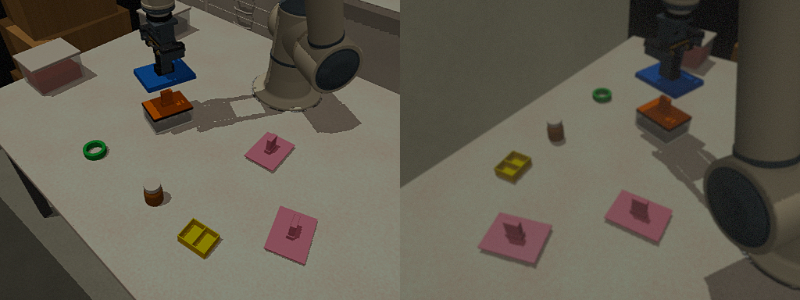

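The outer lid is level, still in the gripper and 13 cm up. The inner lid is flat on the tub, and the bystanders are where they were.

```bash
python3 -c "
from rig import arm
arm.sign_off(); print(arm.current_t())"
```

```text
the job is handed in; nothing more can be done
the job is handed in; nothing more can be done
```

The job is done and handed in at about 25 s, well under the 54 s limit. I lifted the nested lids by the orange handle, seated them on the tub and let go. I then took the outer lid by its collar and raised it straight up 131 mm, where the gripper still holds it.

**Seating:** contact came at the expected height (TCP 0.1075 m), with about 13 N on the last step and no earlier rubbing.

**Last checks:**
- The collar is still gripped (width 34 mm), and the arm is still.
- The pictures show the held lid level above the tub, the orange inner lid flat on the rim, and the jar, tray and tape roll unmoved.

**Disagreements:** the cameras differed by up to about 8 mm on the tub's position. I settled it by measuring the held lids against the tub in the same camera. The last wrist force read 0.8 N, less than the lid's expected 1.6 N. Readings wavered by about 1 N throughout, so I put this down to sensor noise.

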